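Clamp a specimen mount in the hardness tester's fixture chuck

ROBOT

A 6-joint arm with a two-finger parallel gripper is mounted at the origin on the work surface. World frame = base frame: x ahead of the robot, y to its left, z up, the work surface at z = 0. Lengths are in m, angles in rad, forces in N, time in s.
With the tool pointing down it reaches from about 0.25 to 0.725 m from the base axis. Payload 4 kg.
Tool frame: the origin (TCP) lies midway between the tips of the shut fingers; the grasp point (between the pads) lies 19 mm behind it; z points along the fingers, y is the direction in which the jaws open and shut (so a half turn about z gives the same grasp; the last joint's range is limited). The gripper opens to 85 mm and grips with 20 to 120 N. Pads are 22 mm wide; open, the fingers measure 114 mm over their backs; the gripper's body (76 mm by 85 mm) begins 54 mm behind the grasp point. The pads swing forward as they close: fully open they stand 13 mm farther back than shut.
Start: joints at [-1.227, 0.241, 0.005, 1.335, 0, 1.571], TCP at [0.169, -0.471, 0.231] pointing down, gripper open.
Joint ranges: [-2.72, 2.72], [-1.05, 1.87], [-1.09, 1.28], [-1.99, 2.15], [-1.42, 1.44], [-3.14, 3.14]. Speed limits (rad/s): [2.79, 2.79, 3.14, 3.14, 3.14, 3.14].

INTERFACE

Orientations are given as a unit quaternion [x, y, z, w].
In Python, from workcell import get_obs, camera, camera_model, job_done, masks_of gives the robot as it stands.
- The arm moves only by the tool jog_arm, never from a script. Its argument "deltas" is a list that holds one entry, the list of rows, each a list of 7 numbers: the shift along the tool's x, y, z in mm, then the turn, a rotation vector about the tool's x, y, z in degrees, then the finger opening in mm, from 0 to 85.4. A call has 1 to 5 rows; each row shifts and turns the pose as measured when the row begins, along the tool's axes as they then stand; what a row does not reach is not made up. A row lasts 1/10 s, in which the tool goes at most 50 mm and 8.59 degrees, less where a joint would pass 70% of its speed; a pose out of reach is approached as far as the arm can. A call with a gripper value outside its range is refused whole. The fingers move at their own pace and stop on an object; the grip force is fixed at half the most. Time passes only in rows, so rows that do not move let the fingers close. It gives the time, the measured TCP pose, the force and the opening at its end, in the units of the state.
- get_obs(): the state, without advancing time (a new reading comes with each control period).
- camera(name): name is "scene" or "top" or "wrist"; returns the picture (384x512x3 uint8, red, green, blue); there is no depth.
- camera_model(name): a dict with "fovy" (degrees; the focal length in pixels is half the picture's height over the tangent of half this angle, whatever the lens; pixels are square), "cx", "cy" (the principal point, pixels), "pose" (4x4, takes a point from camera to world coordinates); the wrist camera has in their place "T_tool_cam" (4x4, takes a point from camera to tool coordinates, whose origin is the TCP and whose axes are the flange's). Camera axes: x right, y down, z forward; pixel columns grow to the right and rows downward; lengths in m; the calibration is good to about 2 mm. A picture is of the moment at which its call begins: read the wrist's pose just before it. camera_model takes no time and is no camera call.
- job_done(): hands the job in, once; it reports no verdict.
Trained networks look in the newest picture that a camera, given by its name, has taken for a name from the list of things; names that differ only in an ending like _2 or _b are one class to them, and where a whole thing is asked for, a point or a joint stands for the part that bears it (a point fixed in the world has none). Each returns a list of dicts, best first, with "conf" (0 to 1); they miss things now and then, are a little off and sometimes report something else, mostly with a low value. They report only what shows in the picture. A call takes as long as a camera call. They do not tell look-alikes from the thing itself.
- masks_of(target, camera): "pixels" (384x512 bool, what is visible of it) and "at" ([column, row] in pixels, amid what is visible of it).
The state is a dict: "clock": time; "joint_pos": joint angles; "joint_vel": joint speeds; "tau": joint torques, N m; "eef_pos": TCP position; "tool_rot": TCP orientation; "ft_force": force on the tool from outside, world axes, zero at the start; "ft_torque": the same for the moment, N m; "grip_width": finger opening in m.
Only numpy, scipy, OpenCV 4.12 (cv2) and the standard library are available. Lean on these libraries where they do the work, as an engineer would, in place of code of your own. Each camera call takes 0.05 s, during which the arm holds its last target. There are 200 camera calls.

TASK

Take the black specimen mount that stands on the round grey felt mat, stand it upright in the middle of the open fixture chuck, polished face up, and let go of it. Then turn the chuck's black sleeve clockwise by its bars until all three jaws grip the mount firmly and stay tight by themselves, but do not keep forcing the bars once it is tight. Leave the other mount, the steel test block and the bottle where they are.

Things in the scene. Friction and masses are not known exactly. Their poses are not given: they have to be found in the camera images.
- mount_a: One of two specimen mounts: black resin cylinders 30 mm tall, 55 to 120 g, a small polished steel rectangle in the top face. Their diameters differ and are known only roughly: 34 to 42 mm. Stands upright on the mat or alone on the bench. Origin: centre of its underside; z up its axis.
- mount_b: The other specimen mount, described as mount_a. Whichever of the two stands on the mat at the start is the one to clamp; the other is left alone.
- mat: Round grey felt mat lying fixed on the bench, 68 mm diameter, 1 mm thick and without feel (what stands on it is at bench height). One mount starts standing on it, within 10 mm of its centre. Origin: its centre.
- test_block: Steel hardness reference disc lying flat, 60 mm diameter, 12 mm thick; leave alone. Origin: centre of its underside.
- bottle: Small amber bottle with white cap, 36 mm diameter, 80 mm tall; leave alone. Origin: centre of its underside.
- chuck: Fixture chuck bolted to the bench, axis vertical: base flange 120 mm diameter, 12 mm thick; above it the black knurled sleeve (96 mm diameter, 18 to 43 mm above the bench) that carries the bars; on top a flat round face 94 mm in diameter, 50 mm above the bench. Origin: on the axis at bench level.
- seat (a point): Centre of the chuck's flat top, on the axis, 50 mm above the bench: the mount stands here, between the jaws. z up.
- sleeve (a joint): Sleeve angle, 0 open (starts 0 to 0.5), growing clockwise from above to 3.2; closes the jaws 5 mm per rad. Stiff as a screw, stays where left: free turning takes 0.35 N m, 4 to 5 N on a bar 80 mm from the axis. Once the jaws bear on the mount resistance climbs within 0.1 to 0.2 rad: 7 to 10 N at 80 mm is firmly tight, over 15 N there cracks the resin.
- bar_end (a point): Centre of the ball ending one of the sleeve's four level steel bars; turns with the sleeve. The bars stand out every 90 degrees, 12 mm thick, centre line 30 mm above the bench, from the sleeve (48 mm from the axis) to black 18 mm balls centred 94 mm from the axis. Outside the flange only the bench lies under them.
- jaw0: One of three steel jaws, 11 mm wide, 17 mm long, 10 mm high (tops 60 mm above the bench), sliding radially on the chuck's top, 120 degrees apart, coupled to the sleeve. Origin: middle of the gripping face's lower edge, 28 mm from the axis when fully open; x points outward.
- jaw1: The second jaw, as jaw0.
- jaw2: The third jaw, as jaw0.
Mind the look-alikes: they are no part of the job. What is meant by the chuck is not green, and is the smaller of those in its own colour.

How it is judged:
On the way:
1. the mount from the mat stands on the chuck's top between the jaws, let go (((horizontal distance between mount_a and seat below 0.01 m and z of mount_a in the frame of seat between -0.003 and 0.003 m and angle between mount_a's own z axis and vertical below 0.08 rad and contact force between the fingers and mount_a below 0.1 N) or (horizontal distance between mount_b and seat below 0.01 m and z of mount_b in the frame of seat between -0.003 and 0.003 m and angle between mount_b's own z axis and vertical below 0.08 rad and contact force between the fingers and mount_b below 0.1 N))), for 0.2 s.
At the end, for the whole second after the job is handed in: The mount that started on the mat stands upright (within 0.08 rad) on the chuck's top (within 3 mm), centred on its axis within 3 mm, at rest and released, and each of the three jaws presses on it with more than 5 N; the other mount is still in its place off the mat (((horizontal distance between mount_a and seat below 0.003 m and z of mount_a in the frame of seat between -0.003 and 0.003 m and angle between mount_a's own z axis and vertical below 0.08 rad and linear speed of mount_a below 0.01 m/s and contact force between each of jaw0, jaw1, jaw2 and mount_a above 5 N and contact force between the fingers and mount_a below 0.1 N and distance of mount_b from where it was at the start of the episode below 0.02 m and horizontal distance between mount_b and mat above 0.05 m) or (horizontal distance between mount_b and seat below 0.003 m and z of mount_b in the frame of seat between -0.003 and 0.003 m and angle between mount_b's own z axis and vertical below 0.08 rad and linear speed of mount_b below 0.01 m/s and contact force between each of jaw0, jaw1, jaw2 and mount_b above 5 N and contact force between the fingers and mount_b below 0.1 N and distance of mount_a from where it was at the start of the episode below 0.02 m and horizontal distance between mount_a and mat above 0.05 m))); the robot touches nothing.
It fails at once if the mount is crushed: a jaw presses on a mount with more than 70 N (contact force between any of jaw0, jaw1, jaw2 and mount_a above 70 N or contact force between any of jaw0, jaw1, jaw2 and mount_b above 70 N).
It fails at once if the test block or the bottle is moved more than 20 mm or tipped over (distance of any of test_block, bottle from where it was at the start of the episode above 0.02 m or angle between any of test_block, bottle's own z axis and vertical above 0.5 rad).
It fails at once if the other mount is moved more than 20 mm as well (distance of each of mount_a, mount_b from where it was at the start of the episode above 0.02 m).
It also fails if it takes over 64 s, if anything falls off the work surface, if the arm or the gripper's body presses on something with over 40 N, if the wrist force passes 120 N, or if a joint passes its speed limit or range.

## Working session

There is one attempt and no reset: what is moved stays moved. The work goes in short steps, Python scripts to look and compute and a tool call to move; the robot and the scene stay as the last step left them, time stands still between calls to the robot, and variables do not carry over. Pictures are saved under pics/ and viewed, about 8 in all and at most 12, crops included, and the job is handed in when it is done.

Besides the shell and the picture viewer there is one more tool, called in YAML: its name, and indented under it one key for each argument. jog_arm: Moves the arm, as the interface text tells. Its arguments: {"type":"object","properties":{"deltas":{"type":"array"}},"required":["deltas"]}

```bash
mkdir -p pics
cat > h.py <<'E'
import numpy as np, cv2
from workcell import *
from scipy.spatial.transform import Rotation as R
def pose(name):
    m=camera_model(name)
    if 'pose' in m: return m,np.array(m['pose'])
    o=get_obs();T=np.eye(4);T[:3,:3]=R.from_quat(o['tool_rot']).as_matrix();T[:3,3]=o['eef_pos']
    return m,T@np.array(m['T_tool_cam'])
def ray(name,px,z):
    m,T=pose(name);f=192/np.tan(np.radians(m['fovy'])/2)
    d=T[:3,:3]@np.array([(px[0]-m['cx'])/f,(px[1]-m['cy'])/f,1]);return T[:3,3]+d*(z-T[2,3])/d[2]
def proj(name,p):
    m,T=pose(name);f=192/np.tan(np.radians(m['fovy'])/2)
    q=T[:3,:3].T@(np.array(p)-T[:3,3]);return np.array([m['cx']+f*q[0]/q[2],m['cy']+f*q[1]/q[2]])
def snap(name,fn=None):
    im=camera(name)
    if fn: cv2.imwrite('pics/'+fn,cv2.cvtColor(im,cv2.COLOR_RGB2BGR))
    return im
E
python3 - <<'E'
from h import *
a=snap('top');b=snap('scene')
cv2.imwrite('pics/a.png',cv2.cvtColor(cv2.resize(a,(800,600)),4))
cv2.imwrite('pics/b.png',cv2.cvtColor(cv2.resize(b,(800,600)),4))
for n,z in [('mount_a',.03),('mat',0.001),('test_block',.012),('bottle',.08),('chuck',.05),('bar_end',.03),('jaw0',.06)]:
    for r in masks_of(n,'top'): print(n,round(r['conf'],2),r['at'],r['pixels'].sum(),ray('top',r['at'],z).round(3))
m,T=pose('top');print(m,get_obs())
E
```

```text
mount_a 0.73 [128.2, 162.8] 284 [0.574 0.258 0.03 ]
mount_a 0.73 [294.0, 199.0] 438 [ 0.5   -0.132  0.03 ]
mount_a 0.58 [187.5, 197.1] 205 [0.498 0.117 0.03 ]
mount_a 0.3 [180.7, 196.0] 421 [0.5   0.133 0.03 ]
mount_a 0.19 [405.8, 124.1] 307 [ 0.686 -0.395  0.03 ]
mat 0.89 [180.6, 194.8] 428 [0.505 0.138 0.001]
test_block 0.82 [192.1, 106.5] 507 [0.719 0.117 0.012]
test_block 0.4 [299.0, 183.6] 2291 [ 0.538 -0.145  0.012]
bottle 0.82 [406.4, 123.8] 323 [ 0.673 -0.378  0.08 ]
chuck 0.73 [296.0, 183.6] 2443 [ 0.534 -0.134  0.05 ]
chuck 0.73 [299.2, 74.2] 2186 [ 0.793 -0.136  0.05 ]
chuck 0.68 [338.3, 302.0] 4879 [ 0.27  -0.233  0.05 ]
bar_end 0.8 [318.2, 291.8] 1342 [ 0.288 -0.191  0.03 ]
bar_end 0.67 [321.0, 181.5] 407 [ 0.543 -0.194  0.03 ]
bar_end 0.64 [291.4, 86.4] 666 [ 0.77 -0.12  0.03]
jaw0 0.67 [362.9, 313.4] 84 [ 0.248 -0.286  0.06 ]
jaw0 0.58 [316.8, 70.4] 28 [ 0.799 -0.176  0.06 ]
jaw0 0.55 [293.4, 55.1] 31 [ 0.834 -0.121  0.06 ]
jaw0 0.49 [332.2, 288.2] 71 [ 0.301 -0.217  0.06 ]
jaw0 0.45 [292.9, 165.3] 34 [ 0.575 -0.125  0.06 ]
jaw0 0.42 [331.1, 327.0] 99 [ 0.217 -0.215  0
[... 394 characters left out ...]
k': 0.45, 'joint_pos': array([-1.22700362e+00,  2.40717029e-01,  4.90608726e-03,  1.33518153e+00,
        8.96698260e-06,  1.57082473e+00]), 'joint_vel': array([ 1.32264999e-03, -6.65875310e-04, -4.36117137e-04, -3.56522566e-05,
        1.05536559e-03, -1.21233471e-03]), 'tau': array([-1.99089368e-04, -3.71808887e+01,  2.52396619e+01,  3.84569663e-03,
       -7.64948595e-05, -2.08420310e-06]), 'eef_pos': array([ 0.1685192 , -0.4707029 ,  0.23121204]), 'tool_rot': array([ 9.85264589e-01,  1.71037072e-01, -1.23595364e-05, -9.73947893e-05]), 'ft_force': array([ 0.54632279, -0.34897936, -0.6101515 ]), 'ft_torque': array([ 0.03065037, -0.00487766,  0.00804099]), 'grip_width': 0.08523758280122579}
```

View pics/a.png

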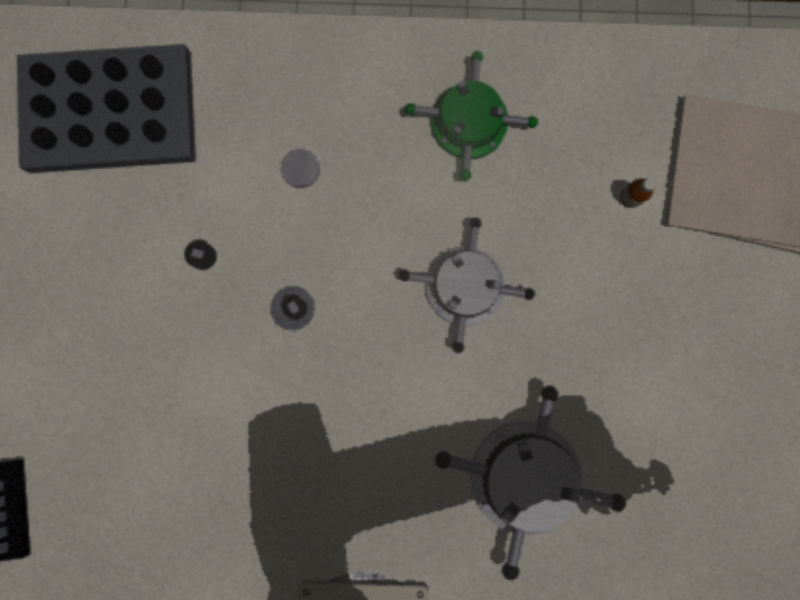

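View pics/b.png

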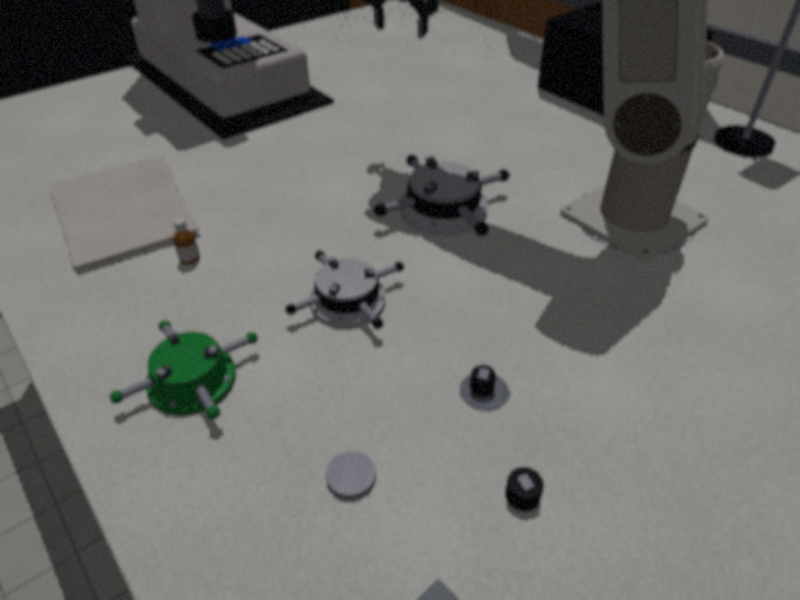

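Top view: the middle silver chuck is at about (467,284), the big dark one and the green one are look-alikes. The mount on the mat is at (293,306), the other mount at (200,254). The scene view agrees. Next I move over the mat.

jog_arm:
  deltas:
    - [[37, -33, 0, 0, 0, 0, 85], [37, -33, 0, 0, 0, 0, 85], [37, -33, 0, 0, 0, 0, 85], [37, -33, 0, 0, 0, 0, 85], [37, -33, 0, 0, 0, 0, 85]]

```text
clock: 0.95
eef_pos: [0.2884, -0.2542, 0.23]
tool_rot: [0.986, 0.164, 0.001, 0.001]
ft_force: [1.7, -0.6, -0.0]
grip_width: 0.085
```

jog_arm:
  deltas:
    - [[37, -33, 0, 0, 0, 0, 85], [37, -33, 0, 0, 0, 0, 85], [37, -33, 0, 0, 0, 0, 85], [37, -33, 0, 0, 0, 0, 85], [37, -33, 0, 0, 0, 0, 85]]

```text
clock: 1.45
eef_pos: [0.4101, -0.0353, 0.2317]
tool_rot: [0.987, 0.163, 0.004, 0.003]
ft_force: [0.4, -0.7, 0.1]
grip_width: 0.0854
```

Run:
```python
from h import *
m=camera_model('wrist');print(np.array(m['T_tool_cam']).round(3),m['fovy'])
snap('top')
for n,z in [('mount_a',.03),('mat',0.001),('chuck',.05),('bar_end',.03)]:
    for r in masks_of(n,'top'): print(n,round(r['conf'],2),r['at'],r['pixels'].sum(),ray('top',r['at'],z).round(3))
for p in [(475,222),(403,274),(530,293),(458,347)]: print('ball',ray('top',np.array(p)/1.5625,.03).round(4))
print('chuck',ray('top',np.array((466.5,284))/1.5625,.03))
print('mount',ray('top',np.array((293,306))/1.5625,.03))
```

```text
[[ 0.001 -0.966 -0.259  0.066]
 [ 1.     0.001  0.002  0.001]
 [-0.001 -0.259  0.966 -0.143]
 [ 0.     0.     0.     1.   ]] 67.79151894511575
mount_a 0.48 [189.2, 198.7] 189 [0.494 0.113 0.03 ]
mat 0.91 [182.3, 194.6] 474 [0.505 0.134 0.001]
chuck 0.92 [300.3, 76.4] 2272 [ 0.787 -0.139  0.05 ]
chuck 0.86 [300.5, 180.5] 2214 [ 0.541 -0.144  0.05 ]
chuck 0.65 [337.9, 306.2] 4649 [ 0.261 -0.232  0.05 ]
bar_end 0.93 [370.5, 315.8] 900 [ 0.237 -0.311  0.03 ]
bar_end 0.78 [301.4, 158.0] 289 [ 0.597 -0.147  0.03 ]
ball [ 0.6354 -0.1528  0.03  ]
ball [ 0.5531 -0.0459  0.03  ]
ball [ 0.5297 -0.237   0.03  ]
ball [ 0.4461 -0.1304  0.03  ]
chuck [ 0.54065683 -0.14148601  0.03      ]
mount [0.50058656 0.11673537 0.03      ]
```

jog_arm:
  deltas:
    - [[34, -29, 10, 0, 0, 0, 85], [34, -29, 10, 0, 0, 0, 85], [34, -29, 10, 0, 0, 0, 85], [33, -28, 10, 0, 0, 0, 85], [0, 0, 0, 0, 0, 0, 85]]

```text
clock: 2.2
eef_pos: [0.5039, 0.1064, 0.1904]
tool_rot: [0.988, 0.151, 0.004, 0.005]
ft_force: [-0.4, -1.4, 0.3]
grip_width: 0.0847
```

Run:
```python
from h import *
snap('wrist','w1.png')
print(get_obs()['eef_pos'])
for n,z in [('mount_a',.03),('mat',0.001)]:
    for r in masks_of(n,'wrist'):
        ys,xs=np.nonzero(r['pixels']); print(n,round(r['conf'],2),r['at'],r['pixels'].sum(),xs.min(),xs.max(),ys.min(),ys.max(),ray('wrist',r['at'],z).round(4))
print(proj('wrist',[.5006,.1167,.03]))
```

```text
[0.50269831 0.10448655 0.1910315 ]
mount_a 0.8 [243.0, 175.2] 795 229 258 161 193 [0.5005 0.1134 0.03  ]
mount_a 0.8 [127.5, 64.1] 1913 102 153 40 87 [0.5737 0.2537 0.03  ]
mount_a 0.72 [490.8, 184.5] 327 483 502 178 196 [ 0.5714 -0.1522  0.03  ]
mount_a 0.27 [305.3, 0.3] 51 294 314 0 2 [0.6785 0.1056 0.03  ]
mat 0.88 [233.6, 164.6] 1857 211 268 143 200 [0.5033 0.1264 0.001 ]
[239.86668406 173.98668953]
```

View pics/w1.png

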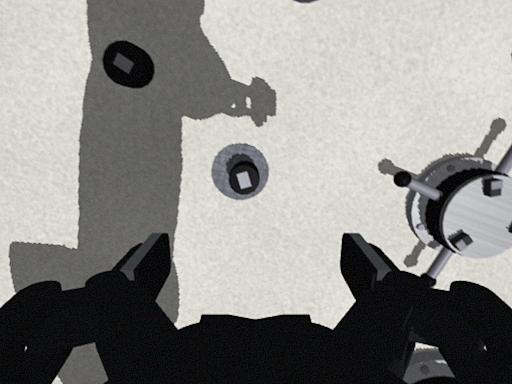

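Wrist view: the mat is at (239,171), with its mount at (243,178), slightly ahead of the gripper midline (255).

```bash
cat >> h.py <<'E'
def need(p,yaw=None):
    o=get_obs();Q=R.from_quat(o['tool_rot']);M=Q.as_matrix()
    y=np.arctan2(M[1,0],M[0,0]) if yaw is None else np.radians(yaw)
    D=R.from_euler('z',y)*R.from_euler('x',np.pi)
    print('at',o['eef_pos'].round(4),'yaw',np.degrees(np.arctan2(M[1,0],M[0,0])).round(1),'shift',(M.T@(np.array(p)-o['eef_pos'])*1000).round(1),'rot',np.degrees((Q.inv()*D).as_rotvec()).round(2),'F',o['ft_force'].round(2),'j',o['joint_pos'].round(2),'w',o['grip_width'],'t',o['clock'])
E
python3 - <<'E'
from h import *
p=ray('wrist',[243.5,178],.03);print(p);need([p[0],p[1],.10],17.4)
E
```

```text
[0.49748522 0.1116441  0.03      ]
at [0.5019 0.1033 0.1922] yaw 17.2 shift [ -2.2 -10.4  92.1] rot [ 0.68 -0.31 -0.19] F [-0.7   0.66  0.44] j [ 0.21  0.28 -0.05  1.24 -0.01  3.05] w 0.08508625142796018 t 2.35
```

jog_arm:
  deltas:
    - [[-1, -5, 30, 0.7, -0.3, -8, 85], [-1, -5, 30, 0, 0, -8, 85], [0, 0, 30, 0, 0, 0, 85], [0, 0, 0, 0, 0, 0, 85]]

```text
clock: 2.75
eef_pos: [0.4969, 0.1032, 0.1047]
tool_rot: [0.959, 0.285, 0.003, 0.001]
ft_force: [-0.1, 0.1, -0.1]
grip_width: 0.0855
```

Run:
```python
from h import *
im=snap('wrist')
cv2.imwrite('pics/w2.png',cv2.cvtColor(im,4))
for n,z in [('mount_a',.03),('mat',0.001)]:
    for r in masks_of(n,'wrist'):
        ys,xs=np.nonzero(r['pixels']); print(n,round(r['conf'],2),r['at'],r['pixels'].sum(),xs.min(),xs.max(),ys.min(),ys.max(),ray('wrist',r['at'],z).round(4))
need([.4975,.1116,.012])
```

```text
mount_a 0.88 [133.6, 9.3] 1199 96 162 0 25 [0.5688 0.2468 0.03  ]
mount_a 0.57 [242.4, 187.0] 1580 221 262 163 209 [0.5035 0.1163 0.03  ]
mat 0.93 [231.5, 163.8] 2993 200 276 138 213 [0.5107 0.1335 0.001 ]
at [0.5013 0.1049 0.1093] yaw 33.1 shift [-0.9 -8.4 97.2] rot [ 0.38 -0.85 -0.  ] F [-0.07  0.42 -0.25] j [ 0.21  0.34 -0.19  1.02 -0.    2.77] w 0.08539091353895385 t 2.9
```

View pics/w2.png

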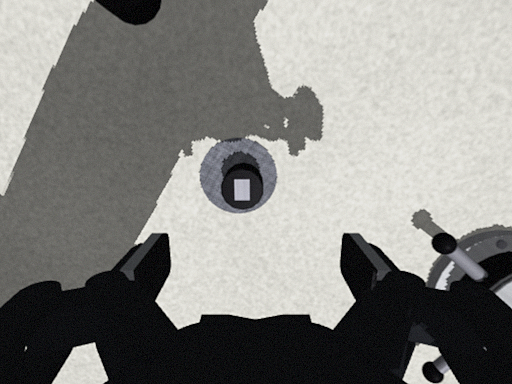

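Mount top face is centred at (242,188), with about 21 px radius.

jog_arm:
  deltas:
    - [[0, 0, 0, 0, 0, 0, 85], [0, 0, 0, 0, 0, 0, 85]]

```text
clock: 3.1
eef_pos: [0.5038, 0.1044, 0.1132]
tool_rot: [0.959, 0.284, 0.011, 0.001]
ft_force: [-0.2, 0.5, 0.4]
grip_width: 0.0848
```

Run:
```python
from h import *
for i in range(3):
    o=get_obs(); print(o['eef_pos'].round(4))
    im=camera('wrist'); g=cv2.cvtColor(im,cv2.COLOR_RGB2GRAY)
    r=[r for r in masks_of('mount_a','wrist') if r['pixels'].sum()>500]
    d=(g<45).astype(np.uint8); d[:170]*=1
    dd=d[140:232,195:285]; n,l,s,c=cv2.connectedComponentsWithStats(dd); k=1+s[1:,4].argmax()
    print('dark',s[k],c[k]+[195,140],[ray('wrist',x['at'],.03)[:2].round(4) for x in r])
    c=(s[k][0]+s[k][2]/2+195, 140+s[k][1]+s[k][3]-s[k][2]/2); print(c,ray('wrist',c,.03).round(4))
need([.502,.1155,.012])
```

```text
[0.5038 0.1044 0.1132]
dark [  24   28   39   47 1040] [238.32884615 190.11442308] [array([0.5015, 0.1177]), array([0.5676, 0.2501])]
(np.float64(238.5), np.float64(195.5)) [0.4989 0.1153 0.03  ]
[0.5037 0.1046 0.1129]
dark [  24   29   40   46 1057] [238.30368969 190.3897824 ] [array([0.5011, 0.1176]), array([0.5666, 0.2504])]
(np.float64(239.0), np.float64(195.0)) [0.4988 0.1153 0.03  ]
[0.503  0.1046 0.112 ]
dark [  24   29   40   45 1046] [239.07170172 189.84321224] [array([0.5025, 0.1175]), array([0.5678, 0.2477])]
(np.float64(239.0), np.float64(194.0)) [0.4992 0.1157 0.03  ]
at [0.5026 0.1046 0.1115] yaw 33.1 shift [  3.6 -10.2  99.5] rot [ 0.45 -1.05 -0.  ] F [ 0.53  0.33 -0.75] j [ 0.21  0.34 -0.19  1.02 -0.    2.77] w 0.08523922941103747 t 3.4
```

jog_arm:
  deltas:
    - [[1, -12, 10, 0.4, -1, 0, 85], [0, 0, 25, 0, 0, 0, 85], [0, 0, 20, 0, 0, 0, 85], [0, 0, 0, 0, 0, 0, 85]]

```text
clock: 3.8
eef_pos: [0.4961, 0.1182, 0.0536]
tool_rot: [0.958, 0.285, -0.001, -0.0]
ft_force: [-0.4, -0.7, -0.5]
grip_width: 0.0854
```

Run:
```python
from h import *
for i in range(3):
    o=get_obs(); print(o['eef_pos'].round(4),o['joint_pos'].round(4))
    im=camera('wrist'); g=cv2.cvtColor(im,cv2.COLOR_RGB2GRAY)
    r=[r for r in masks_of('mount_a','wrist') if r['pixels'].sum()>500]
    print([(x['at'],x['pixels'].sum(),ray('wrist',x['at'],.03)[:2].round(4)) for x in r])
cv2.imwrite('pics/w3.png',cv2.cvtColor(im,4))
need([.4992,.1157,.012])
```

```text
[0.4961 0.1182 0.0536] [ 2.3350e-01  4.1110e-01 -2.5150e-01  9.0980e-01  7.0000e-04  2.7966e+00]
[([257.1, 216.4], np.int64(2602), array([0.5018, 0.1179]))]
[0.498  0.1184 0.0559] [ 2.3310e-01  4.0850e-01 -2.4830e-01  9.1150e-01  6.0000e-04  2.7963e+00]
[([255.1, 217.4], np.int64(2460), array([0.5017, 0.1183])), ([123.3, 7.8], np.int64(768), array([0.5618, 0.2407]))]
[0.4994 0.1184 0.0573] [ 2.325e-01  4.067e-01 -2.467e-01  9.113e-01  4.000e-04  2.796e+00]
[([125.6, 9.5], np.int64(1002), array([0.5622, 0.2395])), ([253.6, 218.7], np.int64(2384), array([0.5007, 0.1184]))]
at [0.4998 0.1183 0.0578] yaw 33.1 shift [-2.2  1.7 45.7] rot [ 0.12 -0.41 -0.  ] F [ 0.06 -0.65  0.11] j [ 0.23  0.41 -0.25  0.91  0.    2.8 ] w 0.08503713986651035 t 4.1
```

View pics/w3.png

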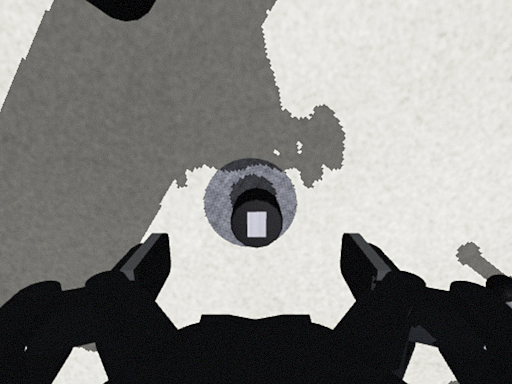

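Mount top face at (256,221), midway between the fingers (255). I'll descend the rest of the way.

jog_arm:
  deltas:
    - [[-1, 2, 20, 0.1, -0.4, 0, 85], [0, 0, 14, 0, 0, 0, 85], [0, 0, 7, 0, 0, 0, 85], [0, 0, 0, 0, 0, 0, 85]]

```text
clock: 4.5
eef_pos: [0.504, 0.1167, 0.0199]
tool_rot: [0.959, 0.285, 0.004, 0.0]
ft_force: [-0.3, -0.8, -0.1]
grip_width: 0.0851
```

Run:
```python
from h import *
camera('wrist');camera('wrist');camera('wrist')
need([.5005,.1158,.012])
```

```text
at [0.5049 0.117  0.0209] yaw 33.1 shift [-4.5 -1.5  8.9] rot [ 0.23 -0.6  -0.  ] F [ 0.15  0.14 -0.54] j [ 0.23  0.46 -0.28  0.82 -0.    2.79] w 0.08530283079324084 t 4.65
```

jog_arm:
  deltas:
    - [[-4, -1, 8, 0.2, -0.6, 0, 85], [0, 0, 0, 0, 0, 0, 85]]

```text
clock: 4.85
eef_pos: [0.5017, 0.1158, 0.0137]
tool_rot: [0.959, 0.285, 0.001, 0.0]
ft_force: [-0.2, -0.4, -0.2]
grip_width: 0.0848
```

Run:
```python
from h import *
camera('wrist');camera('wrist');snap('wrist','w4.png')
print([(x['at'],x['pixels'].sum()) for x in masks_of('mount_a','wrist')])
need([.5005,.1158,.012])
```

```text
[([250.0, 249.5], np.int64(4292))]
at [0.5029 0.1161 0.0145] yaw 33.1 shift [-2.2 -1.1  2.5] rot [ 0.11 -0.21 -0.  ] F [0.88 1.2  0.61] j [ 0.23  0.47 -0.28  0.82 -0.    2.79] w 0.08525260032992317 t 5.05
```

View pics/w4.png

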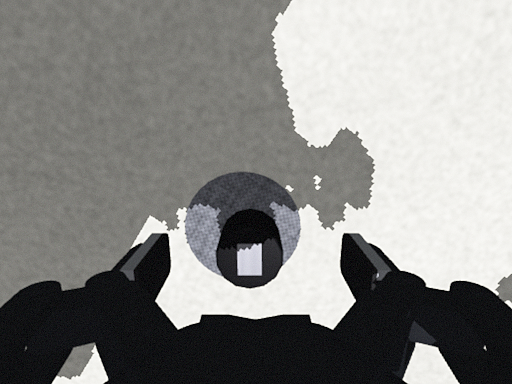

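Mount is between the pads, top face at (250,258); computed offset is x −1, y −3 mm. I'll correct that and grasp.

jog_arm:
  deltas:
    - [[-1, -3, 2, 0, 0, 0, 85], [0, 0, 0, 0, 0, 0, 60], [0, 0, 0, 0, 0, 0, 30], [0, 0, 0, 0, 0, 0, 25], [0, 0, 0, 0, 0, 0, 25]]

```text
clock: 5.55
eef_pos: [0.5006, 0.1184, 0.013]
tool_rot: [0.959, 0.285, 0.003, 0.0]
ft_force: [1.4, 0.8, -0.8]
grip_width: 0.0317
```

jog_arm:
  deltas:
    - [[0, 0, 0, 0, 0, 0, 25], [0, 0, 0, 0, 0, 0, 25], [0, 0, 0, 0, 0, 0, 25]]

```text
clock: 5.85
eef_pos: [0.5006, 0.1184, 0.013]
tool_rot: [0.959, 0.285, 0.003, 0.0]
ft_force: [0.5, 0.1, 0.8]
grip_width: 0.0315
```

Run:
```python
from h import *
need([.5005,.1158,.13])
```

```text
at [0.5006 0.1184 0.013 ] yaw 33.1 shift [  -1.     2.4 -117. ] rot [ 0.13 -0.27 -0.  ] F [0.46 0.05 0.77] j [ 0.23  0.47 -0.29  0.81 -0.    2.8 ] w 0.031508639827611325 t 5.85
```

jog_arm:
  deltas:
    - [[0, 0, -20, 0, 0, 0, 25], [0, 0, -40, 0, 0, 0, 25], [0, 0, -40, 0, 0, 0, 25], [0, 0, -15, 0, 0, 0, 25], [0, 0, 0, 0, 0, 0, 25]]

```text
clock: 6.35
eef_pos: [0.4977, 0.1177, 0.1293]
tool_rot: [0.959, 0.285, -0.001, 0.0]
ft_force: [0.7, 0.7, -1.4]
grip_width: 0.0316
```

Run:
```python
from h import *
camera('top')
for r in masks_of('chuck','top'): print(r['conf'],r['at'])
a=cv2.cvtColor(camera('wrist'),4)
print([(x['conf'],x['at'],x['pixels'].sum()) for x in masks_of('mount_a','wrist')])
b=cv2.cvtColor(camera('top'),4)[120:240,225:365]
cv2.imwrite('pics/c5.png',np.hstack([cv2.resize(a,(400,300)),cv2.resize(b,(350,300),interpolation=2)]))
need([.5407,-.1415,.13])
```

```text
0.79 [301.7, 75.7]
0.68 [335.3, 303.8]
0.64 [298.7, 180.6]
[(0.68, [156.5, 15.5], np.int64(2019)), (0.66, [254.7, 249.1], np.int64(4293))]
at [0.4949 0.117  0.1253] yaw 33.1 shift [-102.7  241.6   -4.4] rot [-0.16  0.56 -0.  ] F [ 0.16  0.43 -2.14] j [ 0.23  0.34 -0.15  1.09 -0.    2.8 ] w 0.031406508833312925 t 6.6
```

View pics/c5.png

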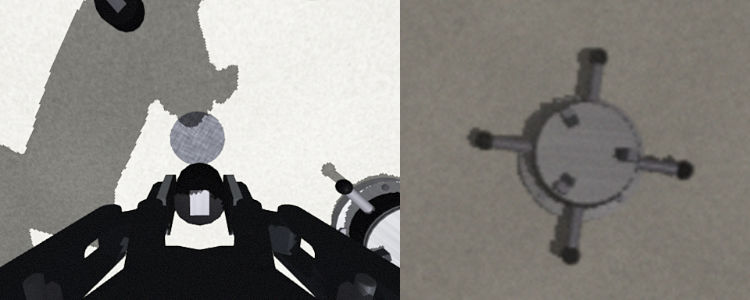

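The mount is held at (255,260) in the wrist view; the chuck's axis in the top crop is at (183,155). I'll move over the chuck.

jog_arm:
  deltas:
    - [[-18, 42, -3, 0, 0, 0, 25], [-18, 42, -2, 0, 0, 0, 25], [-18, 42, 0, 0, 0, 0, 25], [-18, 42, 0, 0, 0, 0, 25], [-18, 42, 0, 0, 0, 0, 25]]

```text
clock: 7.1
eef_pos: [0.532, -0.1079, 0.1224]
tool_rot: [0.956, 0.292, -0.011, -0.003]
ft_force: [1.8, 0.3, -0.5]
grip_width: 0.0319
```

jog_arm:
  deltas:
    - [[-10, 20, 0, 0, 0, 0, 25], [0, 0, 0, 0, 0, 0, 25], [0, 0, 0, 0, 0, 0, 25]]

```text
clock: 7.4
eef_pos: [0.5328, -0.1367, 0.1172]
tool_rot: [0.958, 0.287, -0.014, -0.005]
ft_force: [-0.9, -0.1, -1.4]
grip_width: 0.0316
```

Run:
```python
from h import *
camera('wrist');camera('wrist')
a=cv2.cvtColor(camera('wrist'),4);cv2.imwrite('pics/w6.png',a)
for n,z in [('jaw0',.06),('chuck',.05),('bar_end',.03)]:
    for r in masks_of(n,'wrist'): print(n,round(r['conf'],2),r['at'],r['pixels'].sum(),ray('wrist',r['at'],z).round(4))
need([.541,-.140,.0635])
```

```text
jaw0 0.86 [274.6, 151.3] 450 [ 0.5731 -0.1258  0.06  ]
jaw0 0.85 [309.3, 225.4] 277 [ 0.5416 -0.1793  0.06  ]
jaw0 0.7 [227.0, 217.5] 298 [ 0.5123 -0.1245  0.06  ]
jaw0 0.21 [254.6, 252.2] 4308 [ 0.4998 -0.1577  0.06  ]
chuck 0.57 [272.9, 167.1] 14396 [ 0.5618 -0.1327  0.05  ]
chuck 0.53 [395.2, 0.0] 99 [ 0.6942 -0.1358  0.05  ]
bar_end 0.57 [319.8, 133.5] 3665 [ 0.602  -0.1515  0.03  ]
bar_end 0.3 [272.9, 165.6] 14913 [ 0.5602 -0.1353  0.03  ]
at [ 0.5339 -0.1353  0.1188] yaw 33.6 shift [ 4.6  8.7 55.1] rot [-0.84  1.33 -0.01] F [-0.98 -0.33 -0.26] j [-0.24  0.43 -0.02  1.14 -0.01  2.31] w 0.03206768887165407 t 7.7
```

View pics/w6.png

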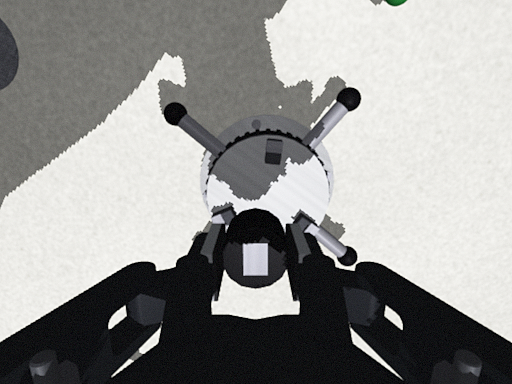

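Wrist view over the chuck: balls at (176,113), (348,98), (347,256), jaws visible, mount held upright.

Run:
```python
from h import *
P=[ray('wrist',p,.03) for p in [(176,113),(348,98),(347,256)]]
c=(P[0]+P[2])/2
print(np.round(P,4),c)
for p in P: print(np.hypot(*(p-c)[:2]),np.degrees(np.arctan2(*(p-c)[[1,0]])))
need([c[0]+.0017,c[1]+.0011,.0635])
```

```text
[[ 0.5525 -0.0489  0.03  ]
 [ 0.6352 -0.1531  0.03  ]
 [ 0.5293 -0.2373  0.03  ]] [ 0.54088842 -0.14305971  0.03      ]
0.09490841399617927 82.9996263559773
0.09480616543799833 -6.080782761970177
0.0949084139961793 -97.00037364402277
at [ 0.5339 -0.1353  0.1188] yaw 33.6 shift [ 4.9 11.2 55.1] rot [-0.84  1.33 -0.01] F [-0.98 -0.33 -0.26] j [-0.24  0.43 -0.02  1.14 -0.01  2.31] w 0.03206768887165407 t 7.7
```

jog_arm:
  deltas:
    - [[5, 11, 10, -0.8, 1.3, 0, 25], [0, 0, 15, 0, 0, 0, 25], [0, 0, 0, 0, 0, 0, 25], [0, 0, 0, 0, 0, 0, 25]]

```text
clock: 8.1
eef_pos: [0.5455, -0.1385, 0.095]
tool_rot: [0.956, 0.292, 0.002, 0.001]
ft_force: [0.7, -0.7, -0.2]
grip_width: 0.0319
```

Run:
```python
from h import *
camera('wrist');camera('wrist')
need([.5426,-.142,.0635])
```

```text
at [ 0.5454 -0.1386  0.095 ] yaw 33.9 shift [-4.2  1.2 31.5] rot [ 0.11 -0.15 -0.  ] F [ 0.49  0.34 -1.59] j [-0.25  0.45 -0.06  1.06  0.    2.3 ] w 0.031576372863901164 t 8.2
```

jog_arm:
  deltas:
    - [[-4, 1, 8, 0.1, -0.1, 0, 25], [0, 0, 10, 0, 0, 0, 25], [0, 0, 5, 0, 0, 0, 25], [0, 0, 0, 0, 0, 0, 25], [0, 0, 0, 0, 0, 0, 25]]

```text
clock: 8.7
eef_pos: [0.5429, -0.142, 0.0711]
tool_rot: [0.956, 0.292, 0.001, 0.0]
ft_force: [-0.3, -0.2, -0.9]
grip_width: 0.0314
```

Run:
```python
from h import *
camera('wrist')
need([.5426,-.142,.0635])
```

```text
at [ 0.5428 -0.142   0.0711] yaw 33.9 shift [-0.2 -0.1  7.6] rot [ 0.07 -0.09 -0.  ] F [ 0.09  0.62 -1.41] j [-0.26  0.48 -0.09  1.    0.    2.29] w 0.031916653786895816 t 8.75
```

jog_arm:
  deltas:
    - [[0, 0, 4, 0, 0, 0, 25], [0, 0, 2, 0, 0, 0, 25], [0, 0, 0, 0, 0, 0, 25]]

```text
clock: 9.05
eef_pos: [0.5433, -0.1421, 0.0651]
tool_rot: [0.956, 0.292, 0.001, 0.001]
ft_force: [-0.1, 0.2, -1.1]
grip_width: 0.0321
```

jog_arm:
  deltas:
    - [[0, 0, 1, 0, 0, 0, 25], [0, 0, 0, 0, 0, 0, 25]]

```text
clock: 9.25
eef_pos: [0.5434, -0.1421, 0.0641]
tool_rot: [0.956, 0.292, 0.001, 0.001]
ft_force: [0.6, -0.6, -0.9]
grip_width: 0.0315
```

jog_arm:
  deltas:
    - [[0, 0, 1, 0, 0, 0, 25], [0, 0, 0, 0, 0, 0, 25]]

```text
clock: 9.45
eef_pos: [0.5436, -0.1421, 0.0632]
tool_rot: [0.956, 0.292, 0.002, 0.001]
ft_force: [0.2, -0.2, -0.6]
grip_width: 0.0315
```

jog_arm:
  deltas:
    - [[-1, 0, 0.6, 0, 0, 0, 25], [0, 0, 0, 0, 0, 0, 25]]

```text
clock: 9.65
eef_pos: [0.5434, -0.1425, 0.0631]
tool_rot: [0.956, 0.292, 0.002, 0.001]
ft_force: [0.3, -0.1, -0.8]
grip_width: 0.032
```

jog_arm:
  deltas:
    - [[0, 0, 0.6, 0, 0, 0, 25], [0, 0, 0, 0, 0, 0, 25]]

```text
clock: 9.85
eef_pos: [0.5435, -0.1427, 0.063]
tool_rot: [0.956, 0.292, 0.003, 0.001]
ft_force: [-0.9, 0.4, -1.6]
grip_width: 0.032
```

jog_arm:
  deltas:
    - [[0, 0, 1.5, 0, 0, 0, 25]]

```text
clock: 9.95
eef_pos: [0.5436, -0.1427, 0.0629]
tool_rot: [0.956, 0.292, 0.003, 0.001]
ft_force: [-5.5, 1.5, 16.5]
grip_width: 0.0315
```

jog_arm:
  deltas:
    - [[0, 0, 1, 0, 0, 0, 25]]

```text
clock: 10.05
eef_pos: [0.5435, -0.1427, 0.063]
tool_rot: [0.956, 0.292, 0.003, 0.001]
ft_force: [-2.0, 1.7, 5.6]
grip_width: 0.0321
```

Contact with the seat is confirmed at 16 N. I release and lift.

jog_arm:
  deltas:
    - [[0, 0, 0, 0, 0, 0, 32], [0, 0, 0, 0, 0, 0, 36], [0, 0, 0, 0, 0, 0, 42], [0, 0, 0, 0, 0, 0, 50], [0, 0, 0, 0, 0, 0, 55]]

```text
clock: 10.55
eef_pos: [0.5435, -0.143, 0.0626]
tool_rot: [0.956, 0.292, 0.003, 0.002]
ft_force: [-0.4, -0.1, 0.8]
grip_width: 0.055
```

jog_arm:
  deltas:
    - [[0, 0, 0, 0, 0, 0, 55], [0, 0, -15, 0, 0, 0, 55], [0, 0, -30, 0, 0, 0, 55], [0, 0, -35, 0, 0, 0, 55], [0, 0, 0, 0, 0, 0, 55]]

```text
clock: 11.05
eef_pos: [0.5417, -0.1425, 0.1429]
tool_rot: [0.956, 0.292, 0.001, 0.0]
ft_force: [0.5, 0.4, -0.2]
grip_width: 0.0553
```

Run:
```python
from h import *
camera('wrist');camera('wrist')
a=cv2.cvtColor(camera('wrist'),4);cv2.imwrite('pics/w7.png',a)
for n,z in [('jaw0',.06),('mount_a',.08)]:
    for r in masks_of(n,'wrist'): print(n,round(r['conf'],2),r['at'],r['pixels'].sum(),ray('wrist',r['at'],z).round(4))
need([.5409,-.143,.0635])
print(proj('wrist',[.5409,-.143,.08]))
```

```text
jaw0 0.84 [291.7, 222.4] 353 [ 0.5369 -0.1791  0.06  ]
jaw0 0.79 [261.0, 154.7] 312 [ 0.5688 -0.1268  0.06  ]
jaw0 0.77 [212.2, 212.6] 324 [ 0.5075 -0.1206  0.06  ]
mount_a 0.71 [258.9, 198.3] 1791 [ 0.5437 -0.1416  0.08  ]
at [ 0.5375 -0.1414  0.1366] yaw 33.9 shift [ 2.4  3.8 73.1] rot [-0.45  0.36 -0.  ] F [-0.05  0.12 -0.07] j [-0.26  0.41 -0.    1.17  0.    2.29] w 0.05518352226896703 t 11.3
[258.36695596 202.41951214]
```

View pics/w7.png

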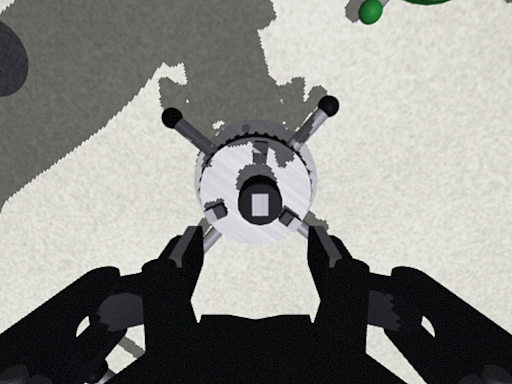

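The mount stands between the jaws at (260,203); the axis projects to (258,202). Next I close the fingers, turn to yaw 173° and go beside the bar at 83°.

jog_arm:
  deltas:
    - [[14, -34, -5, 0, 0, 0, 20], [14, -34, -5, 0, 0, 0, 0], [0, 0, 0, 0, 0, -8.5, 0], [0, 0, 0, 0, 0, -8.5, 0], [0, 0, 0, 0, 0, -8.5, 0]]

```text
clock: 11.8
eef_pos: [0.5181, -0.0664, 0.1401]
tool_rot: [0.868, 0.497, -0.008, -0.008]
ft_force: [-0.2, -0.3, -0.9]
grip_width: -0.0002
```

jog_arm:
  deltas:
    - [[0, 0, 0, 0, 0, -8.5, 0], [0, 0, 0, 0, 0, -8.5, 0], [0, 0, 0, 0, 0, -8.5, 0], [0, 0, 0, 0, 0, -8.5, 0], [0, 0, 0, 0, 0, -8.5, 0]]

```text
clock: 12.3
eef_pos: [0.5134, -0.0652, 0.1329]
tool_rot: [0.626, 0.78, -0.009, -0.016]
ft_force: [0.7, -0.7, 0.1]
grip_width: -0.0001
```

jog_arm:
  deltas:
    - [[0, 0, 0, 0, 0, -8.5, 0], [0, 0, 0, 0, 0, -8.5, 0], [0, 0, 0, 0, 0, -8.5, 0], [0, 0, 0, 0, 0, -8.5, 0], [0, 0, 0, 0, 0, -8.5, 0]]

```text
clock: 12.8
eef_pos: [0.5086, -0.0646, 0.1256]
tool_rot: [0.297, 0.955, -0.003, -0.025]
ft_force: [-0.5, -0.3, -0.3]
grip_width: 0.0
```

jog_arm:
  deltas:
    - [[0, 0, 0, 0, 0, -6, 0], [0, 0, 0, 0, 0, 0, 0], [0, 0, 0, 0, 0, 0, 0]]

```text
clock: 13.1
eef_pos: [0.506, -0.0642, 0.1219]
tool_rot: [0.245, 0.969, -0.002, -0.029]
ft_force: [0.3, 0.4, -0.6]
grip_width: 0.0001
```

Run:
```python
from h import *
need([.5229,-.0682,.02],173)
```

```text
at [ 0.506  -0.0642  0.1219] yaw 151.6 shift [-22.2   6.4 100.7] rot [ -0.47  -3.28 -21.35] F [ 0.27  0.41 -0.58] j [-0.13  0.38 -0.1   1.15  0.    0.37] w 5.402672902732945e-05 t 13.1
```

jog_arm:
  deltas:
    - [[0, 0, 0, -0.5, -3.3, -7, 0], [0, 0, 10, 0, 0, -7.5, 0], [0, 0, 0, 0, 0, -7.5, 0], [0, 0, 0, 0, 0, 0, 0], [0, 0, 0, 0, 0, 0, 0]]

```text
clock: 13.6
eef_pos: [0.5045, -0.0641, 0.1091]
tool_rot: [0.054, 0.999, -0.004, -0.001]
ft_force: [-0.0, 0.2, 0.5]
grip_width: -0.0
```

Run:
```python
from h import *
camera('wrist');need([.5229,-.0682,.02],173)
```

```text
at [ 0.5046 -0.0641  0.1092] yaw 173.8 shift [-18.8  -1.4  89.2] rot [-0.42 -0.13  0.81] F [ 0.33 -0.62  0.26] j [-0.12  0.35 -0.18  1.04 -0.01 -0.01] w 0.00012820963635524498 t 13.65
```

jog_arm:
  deltas:
    - [[-12, -1, 25, -0.4, 0, 0.8, 0], [0, 0, 30, 0, 0, 0, 0], [0, 0, 20, 0, 0, 0, 0], [0, 0, 8, 0, 0, 0, 0], [0, 0, 0, 0, 0, 0, 0]]

```text
clock: 14.15
eef_pos: [0.5197, -0.0671, 0.0255]
tool_rot: [0.067, 0.998, -0.0, 0.002]
ft_force: [-0.3, -0.2, -0.5]
grip_width: 0.0001
```

Run:
```python
from h import *
camera('wrist');camera('wrist');need([.5229,-.0682,.02],173)
```

```text
at [ 0.5208 -0.0672  0.0269] yaw 172.4 shift [-2.1 -0.7  7. ] rot [ 0.    0.35 -0.65] F [-0.43  0.01  0.46] j [-0.13  0.47 -0.25  0.85  0.    0.01] w -9.304099351786546e-06 t 14.25
```

jog_arm:
  deltas:
    - [[-2, -0.7, 6, 0, 0.3, -0.6, 0], [-5, 0, 0, 0, 0, 0, 0], [-3, 0, 0, 0, 0, 0, 0], [-3, 0, 0, 0, 0, 0, 0]]

```text
clock: 14.65
eef_pos: [0.5332, -0.0694, 0.0231]
tool_rot: [0.061, 0.998, 0.0, -0.001]
ft_force: [-5.1, 1.1, 1.9]
grip_width: -0.0001
```

```bash
cat >> h.py <<'E'
AX=np.array([.5409,-.143])
def st(z=.02,back=.017,r=.072):
    # bar direction implied by tool position (contact assumed) and errors in tool frame
    o=get_obs();p=o['eef_pos'][:2]-AX;M=R.from_quat(o['tool_rot']).as_matrix()
    rho=np.hypot(*p);b=np.degrees(np.arctan2(p[1],p[0])-np.arcsin(back/rho))
    F=o['ft_force'];t=np.array([np.sin(np.radians(b)),-np.cos(np.radians(b)),0])
    u=np.array([t[1]*-1,t[0],0])
    print('bar',b.round(1),'along',(np.sqrt(rho**2-back**2)*1000).round(1),'push',(-F@t).round(1),'F',F.round(1))
    c=np.radians(b);need([*(AX+r*np.array([np.cos(c),np.sin(c)])+back*np.array([-np.sin(c),np.cos(c)])),z],b+90)
E
python3 - <<'E'
from h import *
st()
E
```

```text
bar 82.7 along 72.1 push 5.2 F [-5.1  1.1  1.9]
at [ 0.5332 -0.0694  0.0231] yaw 173.0 shift [-0.  -0.1  3.1] rot [ 0.02 -0.07  0.28] F [-5.13  1.11  1.92] j [-0.13  0.49 -0.21  0.87  0.   -0.01] w -6.549437097194917e-05 t 14.65
```

Contact with the bar at 82.7° as predicted, at 5 N. I start turning.

jog_arm:
  deltas:
    - [[-10.5, 1.7, 1, 0, 0, 8, 0], [-10.5, 1.7, 1, 0, 0, 8, 0], [-10.5, 1.7, 1, 0, 0, 8, 0]]

```text
clock: 14.95
eef_pos: [0.5596, -0.0709, 0.0204]
tool_rot: [0.275, 0.962, 0.0, -0.007]
ft_force: [-4.3, 2.7, 2.7]
grip_width: -0.0001
```

Run:
```python
from h import *
st()
```

```text
bar 62.3 along 72.5 push 5.1 F [-4.3  2.7  2.7]
at [ 0.5596 -0.0709  0.0204] yaw 148.1 shift [-0.  -0.5  0.4] rot [-0.14 -0.74 -4.19] F [-4.34  2.68  2.67] j [-0.13  0.55 -0.12  0.91  0.    0.43] w -9.499433274861564e-05 t 14.95
```

jog_arm:
  deltas:
    - [[-11, 0.5, 0, 0, -0.7, 6, 0], [-11, 1.2, 0.5, 0, 0, 7, 0], [-11, 1.2, 0.5, 0, 0, 7, 0]]

```text
clock: 15.25
eef_pos: [0.5853, -0.0843, 0.0197]
tool_rot: [0.443, 0.897, 0.001, -0.005]
ft_force: [-5.0, 3.5, 4.3]
grip_width: 0.0
```

Run:
```python
from h import *
st()
```

```text
bar 39.5 along 71.6 push 5.9 F [-5.   3.5  4.3]
at [ 0.5853 -0.0843  0.0197] yaw 127.5 shift [ 0.   0.4 -0.3] rot [-0.15 -0.6  -2.08] F [-5.04  3.5   4.29] j [-0.15  0.59 -0.04  0.95  0.01  0.77] w 2.955394993375547e-05 t 15.25
```

jog_arm:
  deltas:
    - [[-11, 1.2, 0, 0, -0.6, 6, 0], [-11, 1.2, 0, 0, 0, 8, 0]]

```text
clock: 15.45
eef_pos: [0.5983, -0.098, 0.0197]
tool_rot: [0.552, 0.834, -0.0, -0.004]
ft_force: [-3.2, 4.7, 1.4]
grip_width: -0.0
```

Run:
```python
from h import *
st()
```

```text
bar 24.6 along 70.9 push 5.6 F [-3.2  4.7  1.4]
at [ 0.5983 -0.098   0.0197] yaw 113.0 shift [ 0.   1.1 -0.3] rot [-0.27 -0.38 -1.59] F [-3.16  4.72  1.45] j [-0.16  0.62  0.    0.96  0.    1.01] w -1.8938497742340014e-05 t 15.45
```

jog_arm:
  deltas:
    - [[-10, 1.2, 0, 0, -0.4, 7.5, 0], [-10, 1.5, 0, 0, 0, 7.5, 0]]

```text
clock: 15.65
eef_pos: [0.6071, -0.1125, 0.0197]
tool_rot: [0.659, 0.752, -0.0, -0.004]
ft_force: [-3.1, 5.0, 0.3]
grip_width: 0.0002
```

Run:
```python
from h import *
st()
```

```text
bar 11.2 along 70.9 push 5.6 F [-3.1  5.   0.3]
at [ 0.6071 -0.1125  0.0197] yaw 97.5 shift [ 0.1  1.1 -0.3] rot [-0.35 -0.34 -3.71] F [-3.12  5.04  0.32] j [-0.18  0.63  0.04  0.98  0.    1.25] w 0.00016699912813382257 t 15.65
```

jog_arm:
  deltas:
    - [[-8, 2, 0, 0, -0.3, 3, 0], [-7, 1, 0, 0, 0, 5, 0]]

```text
clock: 15.85
eef_pos: [0.6111, -0.1239, 0.0196]
tool_rot: [0.712, 0.703, -0.001, -0.005]
ft_force: [-1.3, 5.2, 0.8]
grip_width: -0.0
```

Run:
```python
from h import *
st()
```

```text
bar 1.7 along 70.8 push 5.2 F [-1.3  5.2  0.8]
at [ 0.6111 -0.1239  0.0196] yaw 89.3 shift [ 0.1  1.2 -0.4] rot [-0.51 -0.39 -2.44] F [-1.32  5.2   0.84] j [-0.2   0.65  0.06  0.99  0.    1.38] w -2.214947696698316e-05 t 15.85
```

jog_arm:
  deltas:
    - [[-6, 1, 0, 0, 0, 4, 0]]

```text
clock: 15.95
eef_pos: [0.6122, -0.1282, 0.0196]
tool_rot: [0.736, 0.676, 0.0, -0.007]
ft_force: [-0.5, 4.8, 0.3]
grip_width: 0.0001
```

jog_arm:
  deltas:
    - [[-5, 1, 0, 0, 0, 4, 0]]

```text
clock: 16.05
eef_pos: [0.613, -0.1316, 0.0197]
tool_rot: [0.76, 0.65, 0.001, -0.008]
ft_force: [-1.2, 5.2, 0.2]
grip_width: -0.0001
```

Run:
```python
from h import *
st()
```

```text
bar -4.5 along 71.0 push 5.1 F [-1.2  5.2  0.2]
at [ 0.613  -0.1316  0.0197] yaw 81.0 shift [ 0.1  1.  -0.3] rot [-0.62 -0.74 -4.46] F [-1.19  5.22  0.15] j [-0.22  0.65  0.07  1.    0.01  1.51] w -0.00014777837960250963 t 16.05
```

jog_arm:
  deltas:
    - [[-6, 1, 0, -0.5, -0.7, 1, 0]]

```text
clock: 16.15
eef_pos: [0.6132, -0.1363, 0.0195]
tool_rot: [0.766, 0.643, 0.0, -0.002]
ft_force: [-2.1, 5.5, 0.7]
grip_width: -0.0
```

jog_arm:
  deltas:
    - [[-6, 1, 0, 0, 0, 3, 0]]

```text
clock: 16.25
eef_pos: [0.6133, -0.1403, 0.0196]
tool_rot: [0.782, 0.623, 0.001, -0.004]
ft_force: [-1.2, 6.5, 1.2]
grip_width: -0.0002
```

jog_arm:
  deltas:
    - [[-5, 1, 0, 0, 0, 3, 0]]

```text
clock: 16.35
eef_pos: [0.6133, -0.1437, 0.0196]
tool_rot: [0.799, 0.602, 0.002, -0.005]
ft_force: [-0.5, 5.8, 0.5]
grip_width: -0.0
```

jog_arm:
  deltas:
    - [[-5, 1, 0, 0, 0, 3, 0]]

```text
clock: 16.45
eef_pos: [0.6133, -0.1469, 0.0197]
tool_rot: [0.814, 0.581, 0.003, -0.006]
ft_force: [-1.2, 5.5, 0.6]
grip_width: -0.0001
```

Run:
```python
from h import *
st()
```

```text
bar -16.7 along 70.5 push 4.9 F [-1.2  5.5  0.6]
at [ 0.6133 -0.1469  0.0197] yaw 71.0 shift [ 0.1  1.5 -0.3] rot [-0.36 -0.72 -2.33] F [-1.24  5.49  0.56] j [-0.24  0.66  0.08  1.    0.01  1.66] w -0.00014928247630198623 t 16.45
```

jog_arm:
  deltas:
    - [[-5, 2, 0, -0.4, -0.7, 1, 0]]

```text
clock: 16.55
eef_pos: [0.6133, -0.1508, 0.0194]
tool_rot: [0.819, 0.573, 0.001, -0.001]
ft_force: [-1.1, 5.2, 1.3]
grip_width: -0.0001
```

jog_arm:
  deltas:
    - [[-5, 1.2, 0, 0, 0, 3, 0]]

```text
clock: 16.65
eef_pos: [0.613, -0.1538, 0.0195]
tool_rot: [0.834, 0.552, 0.002, -0.003]
ft_force: [-1.3, 5.3, 0.2]
grip_width: 0.0001
```

jog_arm:
  deltas:
    - [[-5, 1.2, 0, 0, 0, 3, 0]]

```text
clock: 16.75
eef_pos: [0.6126, -0.157, 0.0195]
tool_rot: [0.848, 0.53, 0.003, -0.004]
ft_force: [0.1, 5.1, -0.5]
grip_width: 0.0002
```

Run:
```python
from h import *
st()
```

```text
bar -24.5 along 71.0 push 4.7 F [ 0.1  5.1 -0.5]
at [ 0.6126 -0.157   0.0195] yaw 64.0 shift [ 0.   1.  -0.5] rot [-0.23 -0.54 -1.5 ] F [ 0.15  5.14 -0.52] j [-0.26  0.66  0.08  0.99  0.01  1.77] w 0.00019080140925401123 t 16.75
```

jog_arm:
  deltas:
    - [[-5, 1.5, 0, -0.2, -0.5, 1, 0]]

```text
clock: 16.85
eef_pos: [0.6118, -0.1603, 0.0194]
tool_rot: [0.853, 0.523, 0.001, -0.002]
ft_force: [-0.8, 5.8, 1.4]
grip_width: -0.0001
```

jog_arm:
  deltas:
    - [[-5, 1.2, 0, 0, 0, 3, 0]]

```text
clock: 16.95
eef_pos: [0.6112, -0.1632, 0.0195]
tool_rot: [0.866, 0.5, 0.002, -0.003]
ft_force: [-0.4, 6.2, 0.2]
grip_width: 0.0001
```

jog_arm:
  deltas:
    - [[-5, 1.2, 0, 0, 0, 3, 0]]

```text
clock: 17.05
eef_pos: [0.6104, -0.1661, 0.0195]
tool_rot: [0.879, 0.478, 0.003, -0.005]
ft_force: [0.7, 5.7, -0.6]
grip_width: -0.0002
```

Run:
```python
from h import *
st()
```

```text
bar -31.8 along 71.2 push 5.2 F [ 0.7  5.7 -0.6]
at [ 0.6104 -0.1661  0.0195] yaw 57.1 shift [ 0.   0.8 -0.5] rot [-0.28 -0.6  -1.13] F [ 0.68  5.66 -0.56] j [-0.27  0.66  0.08  0.99  0.01  1.87] w -0.0002142221320765593 t 17.05
```

jog_arm:
  deltas:
    - [[-4, 1, 0, -0.2, -0.5, 1, 0]]

```text
clock: 17.15
eef_pos: [0.6095, -0.1684, 0.0195]
tool_rot: [0.883, 0.47, 0.001, -0.002]
ft_force: [0.4, 6.3, -1.2]
grip_width: -0.0001
```

jog_arm:
  deltas:
    - [[-4, 1, 0, 0, 0, 3, 0]]

```text
clock: 17.25
eef_pos: [0.609, -0.1703, 0.0195]
tool_rot: [0.895, 0.447, 0.003, -0.004]
ft_force: [1.1, 4.1, -1.1]
grip_width: -0.0001
```

jog_arm:
  deltas:
    - [[-4, 1, 0, 0, 0, 2, 0]]

```text
clock: 17.35
eef_pos: [0.6082, -0.1723, 0.0196]
tool_rot: [0.902, 0.432, 0.004, -0.005]
ft_force: [0.3, 4.9, -1.9]
grip_width: -0.0001
```

Run:
```python
from h import *
st()
```

```text
bar -36.9 along 71.4 push 4.1 F [ 0.3  4.9 -1.9]
at [ 0.6082 -0.1723  0.0196] yaw 51.1 shift [ 0.   0.6 -0.5] rot [-0.27 -0.65 -1.96] F [ 0.34  4.91 -1.87] j [-0.28  0.65  0.08  0.99  0.01  1.97] w -0.0001368817021401978 t 17.35
```

jog_arm:
  deltas:
    - [[-4.5, 1, 0, -0.2, -0.6, 0.5, 0]]

```text
clock: 17.45
eef_pos: [0.6069, -0.1748, 0.0195]
tool_rot: [0.904, 0.428, 0.001, -0.002]
ft_force: [1.0, 6.0, -0.4]
grip_width: 0.0001
```

jog_arm:
  deltas:
    - [[-4.5, 1, 0, 0, 0, 2, 0]]

```text
clock: 17.55
eef_pos: [0.6059, -0.1767, 0.0195]
tool_rot: [0.911, 0.413, 0.003, -0.003]
ft_force: [1.4, 7.2, -1.4]
grip_width: 0.0004
```

jog_arm:
  deltas:
    - [[-4.5, 1, 0, 0, 0, 2, 0]]

```text
clock: 17.65
eef_pos: [0.6051, -0.1785, 0.0196]
tool_rot: [0.918, 0.397, 0.005, -0.005]
ft_force: [2.4, 5.6, -2.3]
grip_width: 0.0001
```

Run:
```python
from h import *
st()
```

```text
bar -42.3 along 71.3 push 5.7 F [ 2.4  5.6 -2.3]
at [ 0.6051 -0.1785  0.0196] yaw 46.8 shift [ 0.   0.7 -0.4] rot [-0.29 -0.71 -0.85] F [ 2.39  5.6  -2.26] j [-0.29  0.65  0.07  0.99  0.01  2.03] w 9.516039182336557e-05 t 17.65
```

jog_arm:
  deltas:
    - [[-4, 1, 0, -0.2, -0.7, 1, 0]]

```text
clock: 17.75
eef_pos: [0.6043, -0.1797, 0.0195]
tool_rot: [0.921, 0.39, 0.002, -0.003]
ft_force: [3.0, 8.1, -3.0]
grip_width: 0.0001
```

jog_arm:
  deltas:
    - [[-4, 1, 0, 0, 0, 2, 0]]

```text
clock: 17.85
eef_pos: [0.6042, -0.1804, 0.0196]
tool_rot: [0.927, 0.375, 0.004, -0.004]
ft_force: [3.4, 8.0, -2.3]
grip_width: 0.0002
```

Run:
```python
from h import *
st()
```

```text
bar -44.0 along 71.5 push 8.1 F [ 3.4  8.  -2.3]
at [ 0.6042 -0.1804  0.0196] yaw 44.0 shift [ 0.   0.5 -0.4] rot [-0.25 -0.62 -2.05] F [ 3.37  8.02 -2.33] j [-0.3   0.65  0.07  0.99  0.01  2.08] w 0.00020286839383868476 t 17.85
```

Resistance is climbing (8.1 N at 71 mm). I take it a little further, aiming for about 10 N.

jog_arm:
  deltas:
    - [[-4.5, 1, 0, 0, 0, 1, 0]]

```text
clock: 17.95
eef_pos: [0.6037, -0.1813, 0.0197]
tool_rot: [0.93, 0.367, 0.007, -0.006]
ft_force: [3.5, 7.9, -2.4]
grip_width: -0.0002
```

Run:
```python
from h import *
st()
```

```text
bar -44.8 along 71.5 push 8.0 F [ 3.5  7.9 -2.4]
at [ 0.6037 -0.1813  0.0197] yaw 43.1 shift [ 0.   0.4 -0.3] rot [-0.33 -0.98 -2.13] F [ 3.46  7.87 -2.36] j [-0.3   0.65  0.06  0.98  0.02  2.09] w -0.0001756860828163888 t 17.95
```

jog_arm:
  deltas:
    - [[-4.5, 1, 0, 0, 0, 0, 0]]

```text
clock: 18.05
eef_pos: [0.6032, -0.1819, 0.0197]
tool_rot: [0.929, 0.369, 0.01, -0.008]
ft_force: [3.0, 8.9, -1.4]
grip_width: -0.0001
```

Run:
```python
from h import *
st()
```

```text
bar -45.3 along 71.4 push 8.4 F [ 3.   8.9 -1.4]
at [ 0.6032 -0.1819  0.0197] yaw 43.3 shift [ 0.   0.6 -0.3] rot [-0.43 -1.37 -1.36] F [ 2.98  8.91 -1.36] j [-0.3   0.65  0.06  0.98  0.02  2.08] w -8.286677879891329e-05 t 18.05
```

jog_arm:
  deltas:
    - [[-5, 1, 0, -0.4, -1.3, 0, 0]]

```text
clock: 18.15
eef_pos: [0.6022, -0.183, 0.0196]
tool_rot: [0.929, 0.37, 0.003, -0.003]
ft_force: [5.5, 10.2, -4.7]
grip_width: 0.0001
```

Run:
```python
from h import *
st()
```

```text
bar -46.6 along 71.1 push 11.0 F [ 5.5 10.2 -4.7]
at [ 0.6022 -0.183   0.0196] yaw 43.4 shift [ 0.   0.8 -0.4] rot [-0.14 -0.46  0.  ] F [ 5.48 10.23 -4.69] j [-0.3   0.65  0.06  0.98  0.01  2.08] w 8.632502702820591e-05 t 18.15
```

jog_arm:
  deltas:
    - [[-4, 0.5, 0, 0, 0, 0, 0]]

```text
clock: 18.25
eef_pos: [0.6022, -0.1829, 0.0197]
tool_rot: [0.928, 0.372, 0.006, -0.004]
ft_force: [5.9, 9.3, -3.6]
grip_width: -0.0001
```

Run:
```python
from h import *
st()
```

```text
bar -46.5 along 71.1 push 10.6 F [ 5.9  9.3 -3.6]
at [ 0.6022 -0.1829  0.0197] yaw 43.6 shift [ 0.   0.9 -0.3] rot [-0.18 -0.84  0.17] F [ 5.85  9.27 -3.61] j [-0.3   0.65  0.06  0.98  0.01  2.08] w -9.480448913116723e-05 t 18.25
```

That is 9.5 N referred to 80 mm, firmly tight. I back off and lift.

jog_arm:
  deltas:
    - [[8, 0, 0, 0, 0, 0, 0], [12, 0, 0, -0.2, -0.5, 0, 0], [0, 0, -15, 0, 0, 0, 0], [0, 0, -40, 0, 0, 0, 0], [0, 0, -45, 0, 0, 0, 0]]

```text
clock: 18.75
eef_pos: [0.6157, -0.1667, 0.1153]
tool_rot: [0.928, 0.373, -0.003, -0.002]
ft_force: [0.3, 0.6, -0.0]
grip_width: -0.0
```

jog_arm:
  deltas:
    - [[-20, -30, -15, 0, 0, 0, 0], [-20, -30, 0, 0, 0, 0, 0], [-20, -10, 0, 0, 0, 0, 0], [0, 0, 0, 0, 0, 0, 0], [0, 0, 0, 0, 0, 0, 0]]

```text
clock: 19.25
eef_pos: [0.5335, -0.1592, 0.1432]
tool_rot: [0.927, 0.374, 0.006, 0.009]
ft_force: [-0.0, 0.5, 1.1]
grip_width: -0.0001
```

Run:
```python
from h import *
camera('wrist');camera('wrist')
a=cv2.cvtColor(camera('wrist'),4);cv2.imwrite('pics/w8.png',a)
for n,z in [('jaw0',.06),('mount_a',.08)]:
    for r in masks_of(n,'wrist'): print(n,round(r['conf'],2),r['at'],r['pixels'].sum(),ray('wrist',r['at'],z).round(4))
need([.5409,-.143,.15])
print(proj('wrist',[.5409,-.143,.08]))
```

```text
jaw0 0.81 [250.3, 147.9] 310 [ 0.5609 -0.1312  0.06  ]
jaw0 0.75 [266.4, 198.8] 247 [ 0.54   -0.1695  0.06  ]
jaw0 0.64 [212.2, 181.0] 265 [ 0.5205 -0.1274  0.06  ]
mount_a 0.57 [242.8, 179.9] 1694 [ 0.5415 -0.1417  0.08  ]
at [ 0.5332 -0.1591  0.1418] yaw 43.9 shift [16.7 -6.1 -8.2] rot [ 1.03 -0.19 -0.  ] F [ 0.13 -0.18 -0.14] j [-0.29  0.39 -0.02  1.14 -0.01  2.09] w -0.00010187407715132247 t 19.5
[243.47584675 181.68638147]
```

View pics/w8.png

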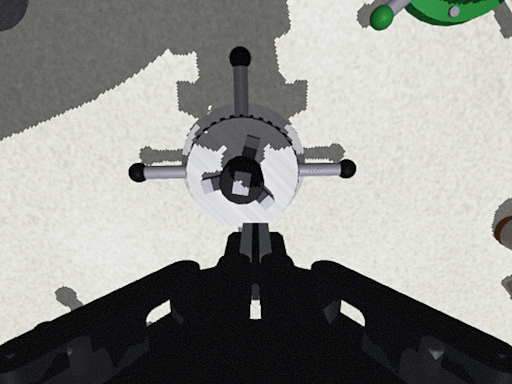

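All three jaws are against the mount, centred at (242,182); the axis projects to (243,182). The arm is clear of everything, so I hand in.

```bash
python3 -c "
from workcell import *
print(job_done())"
```

```text
the job is handed in; nothing more can be done
None
```

I moved the mount from the mat onto the seat of the small silver chuck, polished face up, and let go of it. I then turned the sleeve about 129° clockwise with the closed fingers on one bar, and handed in at about 19.5 s of the 64 s.

- **Tightness:** the push on the bar rose from about 5 N to 10.6–11 N at 71 mm. That is about 9.5 N at 80 mm, inside the firm range and below the cracking limit. I stopped there and backed off.
- **Final view:** the last wrist picture shows the mount upright with all three jaws against it, its top within about 1–2 pixels (1–2 mm) of the chuck axis. The arm was clear of everything, with wrist force near zero.
- **Not checked directly:** I could not measure the individual jaw forces, and I took no last picture of the other mount, test block and bottle; the arm did not go near them.
- **Disagreement:** the gripper read 31.5 mm on the mount, below the stated 34–42 mm diameter. The sleeve angle at which the jaws gripped also points to a mount at the small end of that range.

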